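# Sweep the loose mould hardware into the pan

### The job

Two steel hex nuts (a large and a small one) and a round steel shaft collar lie loose on the table. With the fingers, sweep all three along the table top and over the sloping lip at the open side of the low metal pan, until each lies flat and wholly on the pan's floor. Only push them, steadily: do not grip, lift or flick them, and leave the two tins that stand beside them, the brush and the small brass-coloured tool with the curved blade where they are.

Things in the scene. Friction and masses are not known exactly. Their poses are not given: they have to be found in the camera images.
- pan: Low bright metal pan, fixed, 240 mm wide (its y), 130 mm deep (its x); open along its whole -x side, x points to the back wall. Origin: centre of its underside, on the table. Flat floor 2 mm up, x -65 to +62, y -117 to +117 mm; 2.5 mm walls, 31 mm high, on the other three sides. At the open side a smooth lip slopes from the table (x = -85 mm) up to the floor (x = -65 mm).
- nut_large: Large steel hex nut lying flat, 36 mm across flats (42 mm over corners), 18 mm high, about 0.11 kg. Origin: centre of its underside; z along its axis. Slides on the table.
- nut_small: Small steel hex nut lying flat, 30 mm across flats (35 mm over corners), 15 mm high, about 0.07 kg. Origin: centre of its underside; z along its axis. Slides on the table.
- collar: Round steel shaft collar (a plain thick ring) lying flat, 40 mm outside diameter, 22 mm bore, 16 mm high, about 0.09 kg. Origin: centre of its underside; z along its axis. Slides on the table.
- tin_near: Round lidded aluminium tin standing loose among the hardware, on the robot's side, 57 mm diameter, 38 mm high. Origin: centre of its underside. Leave it.
- tin_far: The same kind of loose tin, on the side away from the robot, 57 mm diameter, 38 mm high. Origin: centre of its underside. Leave it.
- brush: Loose flat bristle brush with a wooden handle, 32 x 160 x 11 mm, long axis along its y. Origin: centre of its underside. Leave it.
- groover: Loose small brass-coloured hand tool with a curved blade, 11 x 111 x 21 mm, long axis along its y. Origin: centre of its underside. Leave it.
Things that resemble listed ones, but are neither listed nor needed, are in the scene too. Leave any blue look-alike of the collar alone.

How it is judged:
By the outcome, as a careful person would: the job done as asked, in the order asked, and still so for the second after the job is handed in, with the robot touching nothing.
It also fails if it takes over 54 s, if anything falls off the work surface, if the arm or the gripper's body presses on something with over 40 N, if the wrist force passes 120 N, or if a joint passes its speed limit or range.

### The arm

A 6-joint arm with a two-finger parallel gripper is mounted at the origin on a cart in front of the work surface, level with it; the furniture and walls round the work are solid. World frame = base frame: x ahead of the robot, y to its left, z up, the work surface at z = 0. Lengths are in m, angles in degrees, forces in N, time in s.
With the tool pointing down it reaches from about 0.35 to 0.875 m from the base axis. Payload 4.2 kg.
Tool frame: the origin (TCP) lies midway between the tips of the shut fingers; the grasp point (between the pads) lies 19 mm behind it; z points along the fingers, y is the direction in which the jaws open and shut (so a half turn about z gives the same grasp; the last joint's range is limited). The gripper opens to 87 mm and grips with 3 to 60 N. Pads are 19 mm wide; open, the fingers measure 117 mm over their backs; the gripper's body (75 mm by 190 mm) begins 51 mm behind the grasp point.
Start: joints at [-52.334, 22.042, 0.453, 0, -68.411, -14.817], TCP at [0.243, -0.576, 0.223] pointing down, gripper open.
Joint ranges: [-179.83, 179.83], [-69.29, 118.12], [-61.27, 80.66], [-181.25, 117.63], [-171.15, -9.14], [-177.46, 177.46]. Speed limits (degrees/s): [159.86, 159.86, 180, 180, 180, 180].

### API

Orientations are given as a 3x3 rotation matrix whose columns are the frame's x, y, z axes.
In Python, from station import sense, capture, finish_job gives the robot as it stands. The module is installed in compiled form; this text tells all that it offers.
- The arm moves only by the shell command python3 -m jog 'ROWS' [OPENING]. ROWS is JSON, a list of rows, each a list of 6 numbers: the shift along the tool's x, y, z in cm, then the turn, a rotation vector about the tool's x, y, z in degrees. In form: [[dx, dy, dz, wx, wy, wz], ...]. A call has exactly 5 rows; each row shifts and turns the commanded pose from where the row before left it, along the tool's axes as they then stand; what a row does not reach is not made up. A row lasts 1/12 s, in which the tool goes at most 41.7 mm and 7.16 degrees, less where a joint would pass 70% of its speed; a pose out of reach is approached as far as the arm can. A call is refused whole if a number of a shift passes 4.17 or a number of a turn 7.16, either way. A call with a gripper value outside its range is refused whole. OPENING is the finger opening in cm, from 0 to 8.7, set as the call begins (- or left out, the last holds). The fingers move at their own pace and stop on an object; the grip force is fixed at half the most. Time passes only in rows, so rows that do not move let the fingers close, or fill a call up. It gives the time, the measured TCP pose, the force and the opening at its end, in the units of the state.
- sense(): the state, without advancing time (a new reading comes with each control period).
- capture(name): name is "side" or "top" or "wrist"; returns a dict with "frame" (384x512x3 uint8, red, green, blue), "fx", "fy", "cx", "cy" (pixels), "world_to_cam" (4x4, takes a point from world to camera coordinates). Camera axes: x right, y up, looking along -z (the intrinsics and any distortion apply to the point x, -y, -z); pixel columns grow to the right and rows downward; lengths in m; the calibration is good to about 2 mm. A picture is of the moment at which its call begins. There is no depth.
- finish_job(): hands the job in, once; it reports no verdict.
The state is a dict: "time_s": time; "joints": joint angles; "joint_velocities": joint speeds; "effort": joint torques, N m; "tcp_pos": TCP position; "ee_rot": TCP orientation; "wrist_force": force on the tool from outside, world axes, zero at the start; "moment": the same for the moment, N m; "gripper_width": opening from 0.0 (shut) to 1.0 (fully open).
Only numpy, scipy, OpenCV 4.12 (cv2) and the standard library are available. Lean on these libraries where they do the work, as an engineer would, in place of code of your own. Each camera call takes 0.05 s, during which the arm holds its last target.

## Working session

There is one attempt and no reset: what is moved stays moved. The work goes in short steps, Python scripts to look and compute and a shell command to move; the robot and the scene stay as the last step left them, time stands still between calls to the robot, and variables do not carry over. Pictures are saved under pics/ and viewed, and the job is handed in when it is done.

```bash
mkdir -p pics; cat > h.py <<'E'
import numpy as np,cv2
from station import sense,capture
def ray(c,u,v):
    M=np.array(c["world_to_cam"]);R=M[:3,:3];t=M[:3,3]
    d=np.array([(u-c["cx"])/c["fx"],-(v-c["cy"])/c["fy"],-1.0])
    return -R.T@t,R.T@d
def px2w(c,u,v,z):
    o,d=ray(c,u,v);return o+d*(z-o[2])/d[2]
def w2px(c,p):
    M=np.array(c["world_to_cam"]);q=M[:3,:3]@np.array(p)+M[:3,3]
    return c["cx"]+c["fx"]*q[0]/-q[2],c["cy"]+c["fy"]*(-q[1])/-q[2]
def save(c,n,s=1.5):
    cv2.imwrite("pics/"+n,cv2.resize(c["frame"][:,:,::-1],None,fx=s,fy=s,interpolation=cv2.INTER_CUBIC))
E
python3 - <<'E'
from h import *
for n in("top","side"):
    c=capture(n);save(c,n+"0.png");print(n,{k:c[k] for k in c if k!="frame"})
    np.save(n+"0.npy",c,allow_pickle=True)
s=sense();print(s)
E
```

```text
top {'fx': 357.3930405715956, 'fy': 357.3930405715956, 'cx': 252.17395568254824, 'cy': 189.8445513873418, 'world_to_cam': array([[-1.70116520e-03, -9.99998145e-01, -9.03453442e-04,
        -1.85235503e-02],
       [ 9.96295075e-01, -1.77254693e-03,  8.59824460e-02,
        -4.97232664e-01],
       [-8.59838879e-02, -7.53835871e-04,  9.96296242e-01,
        -8.61133271e-01],
       [ 0.00000000e+00,  0.00000000e+00,  0.00000000e+00,
         1.00000000e+00]])}
side {'fx': 452.84266819827553, 'fy': 452.84266819827553, 'cx': 256.3244565568943, 'cy': 194.6930155272873, 'world_to_cam': array([[-0.90266386, -0.43025108,  0.00905343,  0.44774286],
       [ 0.28869318, -0.58980678,  0.75417784, -0.21373483],
       [-0.31914606,  0.68338274,  0.65660781, -0.7828141 ],
       [ 0.        ,  0.        ,  0.        ,  1.        ]])}
{'time_s': 0.1, 'joints': array([-5.23330382e+01,  2.20873950e+01,  3.89182298e-01, -2.53542910e-02,
       -6.84116768e+01, -1.48170218e+01]), 'joint_velocities': array([ 0.02817302, -0.17191804,  0.2039625 ,  0.06842512,  0.04391817,
       -0.06384282]), 'effort': array([-4.34133717e-04, -3.91689527e+01,  1.87934107e+01,  4.23195586e+00,
        1.34712708e-02, -8.13268070e-05]), 'tcp_pos': array([ 0.24251731, -0.57545678,  0.2215687 ]), 'ee_rot': array([[-9.21588362e-01, -3.88167714e-01, -8.46258030e-04],
       [-3.88168626e-01,  9.21586668e-01,  1.76960143e-03],
       [ 9.29979777e-05,  1.95933490e-03, -9.99998076e-01]]), 'wrist_force': array([-0.2671717 , -0.58260702,  0.19519052]), 'moment': array([-0.02403437,  0.01069975,  0.04508933]), 'gripper_width': 0.9983353532637145}
```

View pics/top0.png

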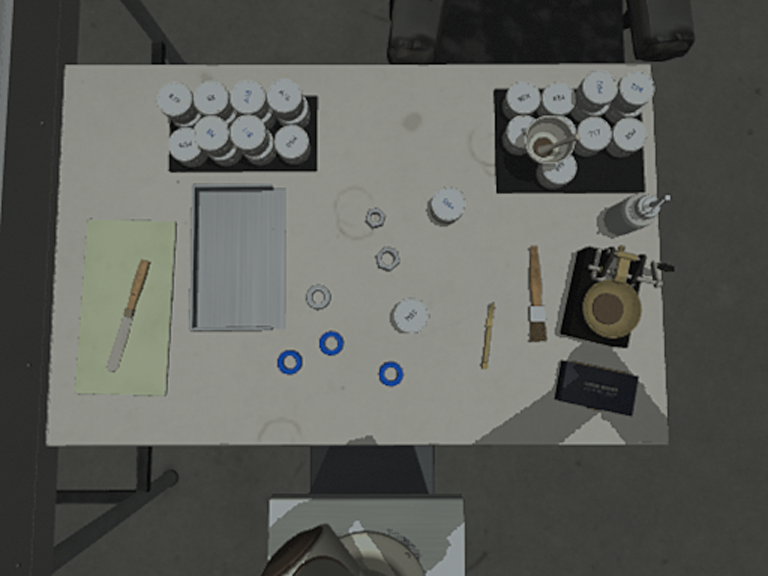

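View pics/side0.png

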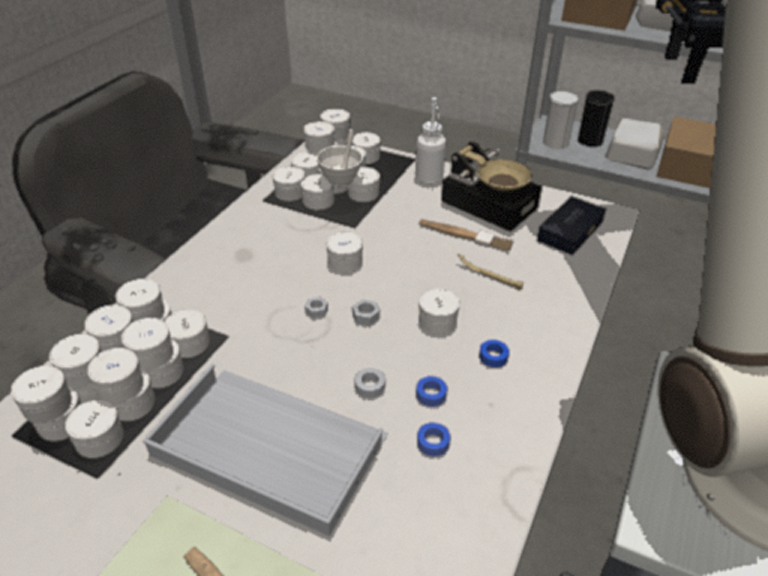

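The top view shows the pan at left (192–285, 185–330) with its open side to the right (world -y). The small nut is at (375,217), the large nut at (388,258) and the collar at (318,297). The tins are at (447,205) and (410,316), and there are three blue look-alikes. Next I'll measure these.

```bash
cat > m.py <<'E'
from h import *
T=np.load("top0.npy",allow_pickle=True).item();S=np.load("side0.npy",allow_pickle=True).item()
# local: contour refine
def blob(c,u,v,r=22):
    f=c["frame"].astype(np.uint8);hsv=cv2.cvtColor(f,cv2.COLOR_RGB2HSV);
    lab=cv2.cvtColor(f,cv2.COLOR_RGB2LAB).astype(float)
    x0,y0=int(u-r),int(v-r);p=lab[y0:y0+2*r,x0:x0+2*r]
    bg=np.median(np.concatenate([p[0],p[-1],p[:,0],p[:,-1]]),axis=0)
    m=(np.linalg.norm(p-bg,axis=2)>14).astype(np.uint8)
    cs,_=cv2.findContours(m,cv2.RETR_EXTERNAL,cv2.CHAIN_APPROX_NONE)
    k=min([q for q in cs if cv2.contourArea(q)>30],key=lambda q:np.hypot(*(cv2.minEnclosingCircle(q)[0]-np.array([r,r]))))
    (a,b),R=cv2.minEnclosingCircle(k)
    x,y,w,h=cv2.boundingRect(k)
    return x0+x+(w-1)/2,y0+y+(h-1)/2,w,h
for n,t,s,h in(("small",(375,217),(316,307),.015),("large",(388,258),(366,312),.018),("collar",(318,297),(370,382),.016),("tin_far",(447,205),(345,252),.038),("tin_near",(410,316),(439,312),.038),("b1",(290,361),(434,438),.016),("b2",(331,343),(432,390),.016),("b3",(391,373),(494,352),.016)):
    b=blob(T,t[0]/1.5,t[1]/1.5);e=blob(S,s[0]/1.5,s[1]/1.5,26)
    print(n,b,"top@h",px2w(T,b[0],b[1],h)[:2].round(3),"@h/2",px2w(T,b[0],b[1],h/2)[:2].round(3),"side@h/2",e,px2w(S,e[0],e[1],h/2)[:2].round(3))
for u,v in((194,187),(285,188),(285,329),(192,329)):print("pan",px2w(T,u/1.5,v/1.5,.0)[:2].round(3),px2w(T,u/1.5,v/1.5,.031)[:2].round(3))
for u,v in((216,375),(381,435),(330,520),(150,440)):print("panS",px2w(S,u/1.5,v/1.5,.031)[:2].round(3))
for n,u,v in(("groovA",490,304),("groovB",485,367)):print(n,px2w(T,u/1.5,v/1.5,.01)[:2].round(3))
E
python3 m.py
python3 - <<'E'
import cv2
for n,(x,y,w,h) in{"top":(115,110,190,150),"side":(90,140,270,220)}.items():
    i=cv2.imread(f"pics/{n}0.png");i=cv2.resize(i,(512,384),interpolation=cv2.INTER_AREA)[y:y+h,x:x+w]
    import numpy as np
    k=4 if n=="top" else 2.7
    cv2.imwrite(f"pics/{n}0z.png",cv2.resize(i,None,fx=k,fy=k,interpolation=cv2.INTER_CUBIC))
E
```

```text
small (250.0, 145.5, 15, 16) top@h [ 0.61  -0.014] @h/2 [ 0.611 -0.014] side@h/2 (210.5, 205.5, 16, 18) [ 0.613 -0.013]
large (258.0, 172.0, 17, 17) top@h [ 0.542 -0.034] @h/2 [ 0.543 -0.034] side@h/2 (243.5, 209.0, 20, 19) [ 0.542 -0.033]
collar (211.5, 197.5, 18, 18) top@h [0.479 0.082] @h/2 [0.479 0.082] side@h/2 (246.0, 256.0, 23, 23) [0.479 0.083]
tin_far (296.0, 140.5, 25, 20) top@h [ 0.617 -0.127] @h/2 [ 0.621 -0.129] side@h/2 (229.5, 169.5, 26, 30) [ 0.628 -0.131]
tin_near (266.0, 211.5, 13, 22) top@h [ 0.443 -0.053] @h/2 [ 0.444 -0.053] side@h/2 (292.0, 209.0, 29, 33) [ 0.445 -0.069]
b1 (193.0, 241.0, 17, 17) top@h [0.372 0.126] @h/2 [0.371 0.127] side@h/2 (288.5, 293.5, 24, 26) [0.371 0.129]
b2 (220.5, 228.5, 18, 18) top@h [0.402 0.059] @h/2 [0.402 0.059] side@h/2 (287.0, 261.0, 23, 23) [0.403 0.06 ]
b3 (260.5, 248.5, 18, 18) top@h [ 0.353 -0.04 ] @h/2 [ 0.353 -0.04 ] side@h/2 (328.5, 236.0, 22, 21) [ 0.352 -0.038]
pan [0.668 0.296] [0.659 0.285]
pan [0.666 0.14 ] [0.657 0.135]
pan [0.425 0.137] [0.425 0.132]
pan [0.425 0.293] [0.425 0.282]
panS [0.649 0.171]
panS [0.423 0.164]
panS [0.423 0.284]
panS [0.657 0.286]
groovA [ 0.466 -0.205]
groovB [ 0.362 -0.195]
```

View pics/top0z.png

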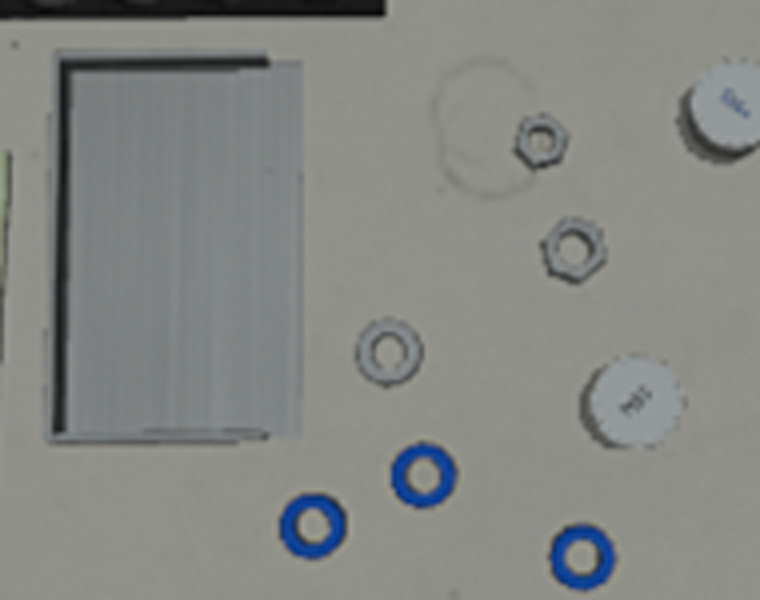

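The two views agree to within about 2 mm on the nuts, the collar and the blue rings. Before moving I'll check the tins, how close the jar rack comes, and whether the pan is rotated.

```bash
python3 - <<'E'
from h import *
T=np.load("top0.npy",allow_pickle=True).item();S=np.load("side0.npy",allow_pickle=True).item()
z=lambda x,y:(x/4+115,y/4+110)
for n,(u,v),h in(("tin_near",z(637,401),.038),("tin_far",z(737,103),.038)):print(n,px2w(T,u,v,h)[:2].round(3))
for n,(u,v),h in(("tin_near",(439/1.5,300/1.5),.038),("tin_far",(345/1.5,243/1.5),.038)):print(n,px2w(S,u,v,h)[:2].round(3))
for n,u,v in(("lip_far",301,62),("lip_near",302,437),("backfar",57,53),("backnear",48,438),("floor_edge_far",268,66)):print(n,px2w(T,*z(u,v),0.)[:2].round(3),px2w(T,*z(u,v),.031)[:2].round(3))
for h in(.038,.076):print("jar front edge top",h,px2w(T,292/1.5,161/1.5,h)[:2].round(3))
# jar height from side: lid centre of nearest jar vs top lid centre
for n,ut,us in(("A",(292,142),(187,327)),("B",(188,146),(94,424)),("C",(249,134),(115,362)),("D",(285,97),(140,293))):
    o1,d1=ray(T,ut[0]/1.5,ut[1]/1.5);o2,d2=ray(S,us[0]/1.5,us[1]/1.5)
    A=np.c_[d1,-d2];t=np.linalg.lstsq(A,o2-o1,rcond=None)[0];p,q=o1+d1*t[0],o2+d2*t[1]
    print(n,((p+q)/2).round(3),"gap",np.linalg.norm(p-q).round(3))
E
```

```text
tin_near [ 0.446 -0.073]
tin_far [ 0.629 -0.135]
tin_near [ 0.448 -0.076]
tin_far [ 0.628 -0.135]
lip_far [0.665 0.139] [0.657 0.134]
lip_near [0.425 0.136] [0.425 0.13 ]
backfar [0.672 0.296] [0.663 0.286]
backnear [0.425 0.295] [0.425 0.284]
floor_edge_far [0.663 0.161] [0.654 0.154]
jar front edge top 0.038 [0.701 0.122]
jar front edge top 0.076 [0.688 0.116]
A [0.732 0.122 0.037] gap 0.002
B [0.729 0.297 0.033] gap 0.001
C [0.764 0.205 0.028] gap 0.029
D [0.792 0.128 0.079] gap 0.001
```

```bash
python3 -m jog '[[0,0,0,0,0,-6.72],[0,0,0,0,0,-6.72],[0,0,0,0,0,-6.72],[0,0,0,0,0,-6.72],[0,0,0,0,0,-6.72]]' 1.8; python3 -m jog '[[0,0,0,0,0,-6.72],[0,0,0,0,0,-6.72],[0,0,0,0,0,-6.72],[0,0,0,0,0,-6.72],[0,0,0,0,0,-6.72]]'
```

```text
time_s: 0.52
tcp_pos: [0.2426, -0.5756, 0.2219]
ee_rot: [[-0.548, -0.837, -0.001], [-0.837, 0.548, 0.001], [-0.001, 0.001, -1.0]]
wrist_force: [0.6, 0.0, 0.3]
gripper_width: 0.705
time_s: 0.93
tcp_pos: [0.2426, -0.5756, 0.2219]
ee_rot: [[0.007, -1.0, -0.001], [-1.0, -0.007, 0.001], [-0.001, 0.001, -1.0]]
wrist_force: [-0.2, 0.8, 0.0]
gripper_width: 0.327
```

```bash
for i in 1 ; do python3 -m jog '[[-3.24,-2,0,0,0,0],[-3.24,-2,0,0,0,0],[-3.24,-2,0,0,0,0],[-3.24,-2,0,0,0,0],[-3.24,-2,0,0,0,0]]'; python3 -m jog '[[-3.24,-2,0,0,0,0],[-3.24,-2,0,0,0,0],[-3.24,-2,0,0,0,0],[-3.24,-2,0,0,0,0],[-3.24,-2,0,0,0,0]]';python3 -m jog '[[-3.24,-2,0,0,0,0],[-3.24,-2,0,0,0,0],[-3.24,-2,0,0,0,0],[-3.24,-2,0,0,0,0],[-2.5,-2,0,0,0,0]]' ; done; python3 -c "
from h import *
c=capture('wrist');save(c,'w1.png');print(c['world_to_cam']);s=sense();print(s['tcp_pos'],s['joints'])"
```

```text
time_s: 1.35
tcp_pos: [0.3428, -0.4121, 0.2221]
ee_rot: [[0.0, -1.0, -0.001], [-1.0, -0.0, 0.001], [-0.001, 0.001, -1.0]]
wrist_force: [1.4, -0.3, -0.2]
gripper_width: 0.211
time_s: 1.77
tcp_pos: [0.4428, -0.2499, 0.2224]
ee_rot: [[0.001, -1.0, -0.0], [-1.0, -0.001, 0.0], [-0.0, 0.0, -1.0]]
wrist_force: [-0.1, -0.4, 0.0]
gripper_width: 0.21
time_s: 2.18
tcp_pos: [0.5426, -0.0946, 0.2223]
ee_rot: [[0.002, -1.0, -0.001], [-1.0, -0.002, 0.0], [-0.0, 0.001, -1.0]]
wrist_force: [1.1, -0.5, -0.4]
gripper_width: 0.205
[[-9.99997599e-01 -2.18068560e-03 -2.15470928e-04  5.41884469e-01]
 [ 2.15230520e-03 -9.58971431e-01 -2.83494553e-01 -5.70753373e-02]
 [ 4.11582027e-04 -2.83494337e-01  9.58973822e-01 -4.18922937e-01]
 [ 0.00000000e+00  0.00000000e+00  0.00000000e+00  1.00000000e+00]]
[ 0.54651364 -0.09184285  0.22199409] [ 7.21196379e+00  1.51129747e+01 -9.76835497e+00 -1.53145043e-02
 -6.49791308e+01 -6.87920016e+00]
```

View pics/w1.png

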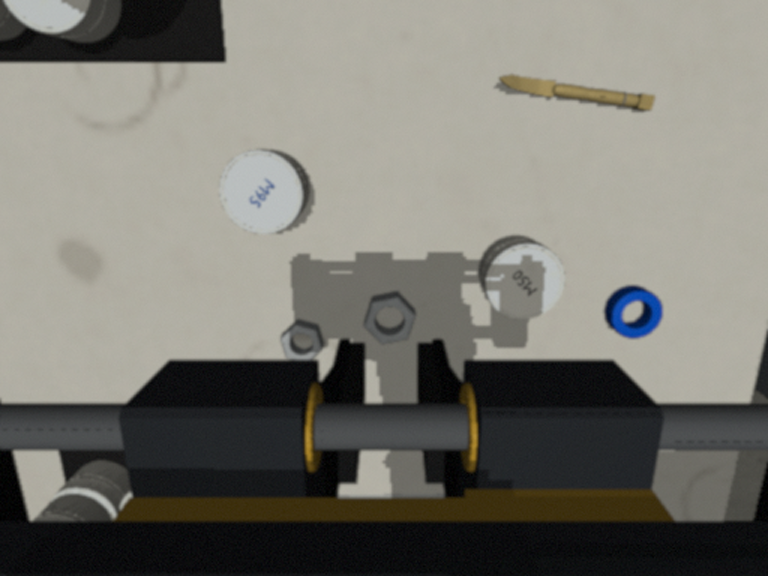

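The wrist view shows the large nut at (390,317), with clear table behind it and between the tins at (263,192) and (525,278). I'll go down behind it.

```bash
python3 -m jog '[[0,0.25,3,0,0,0],[0,0.2,3,0,0,0],[0,0,3,0,0,0],[0,0,3,0,0,0],[0,0,3,0,0,0]]'; python3 -m jog '[[0,0,2,0,0,0],[0,0,1.5,0,0,0],[0,0,1,0,0,0],[0,0,0.8,0,0,0],[0,0,0.4,0,0,0]]'; python3 -m jog '[[0,0,0.4,0,0,0],[0,0,0.2,0,0,0],[0,0,0,0,0,0],[0,0,0,0,0,0],[0,0,0,0,0,0]]'; python3 -c "
from h import *
c=capture('side');save(c,'s1.png')"
```

```text
time_s: 2.65
tcp_pos: [0.5374, -0.097, 0.0711]
ee_rot: [[0.001, -1.0, -0.0], [-1.0, -0.001, 0.0], [-0.0, 0.0, -1.0]]
wrist_force: [0.1, 0.4, -0.4]
gripper_width: 0.206
time_s: 3.07
tcp_pos: [0.5375, -0.0971, 0.0147]
ee_rot: [[0.001, -1.0, -0.001], [-1.0, -0.001, -0.0], [0.0, 0.001, -1.0]]
wrist_force: [-0.2, -0.3, 0.2]
gripper_width: 0.206
time_s: 3.48
tcp_pos: [0.5382, -0.097, 0.0102]
ee_rot: [[0.001, -1.0, 0.001], [-1.0, -0.001, 0.0], [-0.0, -0.001, -1.0]]
wrist_force: [0.8, 0.2, 0.2]
gripper_width: 0.204
```

View pics/s1.png

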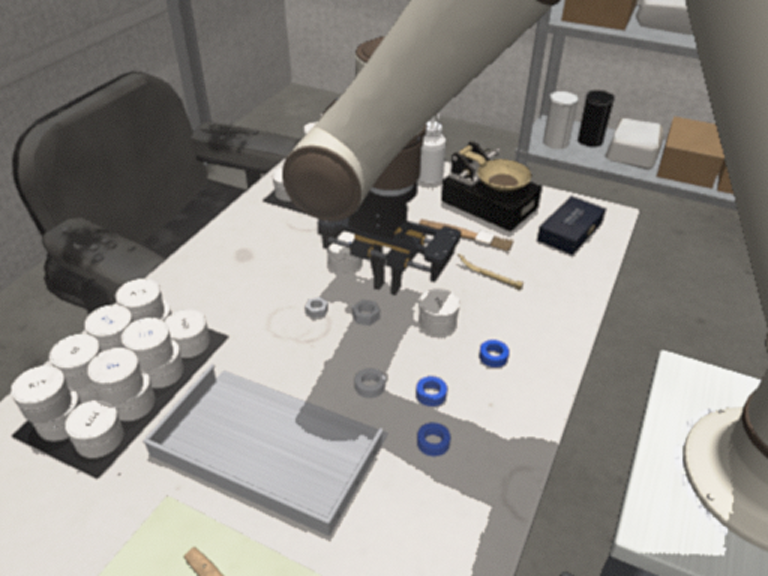

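```bash
python3 -m jog '[[-0.3,-0.2,0.2,0,0,0],[-0.5,-0.2,0.1,0,0,0],[-0.6,0,0,0,0,0],[-0.6,0,0,0,0,0],[-0.6,0,0,0,0,0]]'; python3 -m jog '[[-0.6,0,0,0,0,0],[-0.6,0,0,0,0,0],[-0.7,0,0,0,0,0],[-0.7,0,0,0,0,0],[-0.8,0,0,0,0,0]]'; python3 -m jog '[[-0.8,0,0,0,0,0],[-0.8,0,0,0,0,0],[-0.8,0,0,0,0,0],[-0.8,0,0,0,0,0],[-0.8,0,0,0,0,0]]'; python3 -c "
from h import *
c=capture('side');save(c,'s2.png')
c=capture('top');save(c,'t2.png')"
```

```text
time_s: 3.95
tcp_pos: [0.5418, -0.0703, 0.0065]
ee_rot: [[0.001, -1.0, -0.0], [-1.0, -0.001, -0.0], [0.0, 0.0, -1.0]]
wrist_force: [-0.2, -1.1, -0.4]
gripper_width: 0.207
time_s: 4.37
tcp_pos: [0.5416, -0.0364, 0.0066]
ee_rot: [[0.001, -1.0, -0.0], [-1.0, -0.001, -0.0], [0.0, 0.0, -1.0]]
wrist_force: [-0.6, -0.6, 0.1]
gripper_width: 0.207
time_s: 4.78
tcp_pos: [0.5417, 0.0038, 0.0065]
ee_rot: [[0.001, -1.0, -0.0], [-1.0, -0.001, -0.0], [0.0, 0.0, -1.0]]
wrist_force: [0.8, -0.7, 0.4]
gripper_width: 0.204
```

View pics/s2.png

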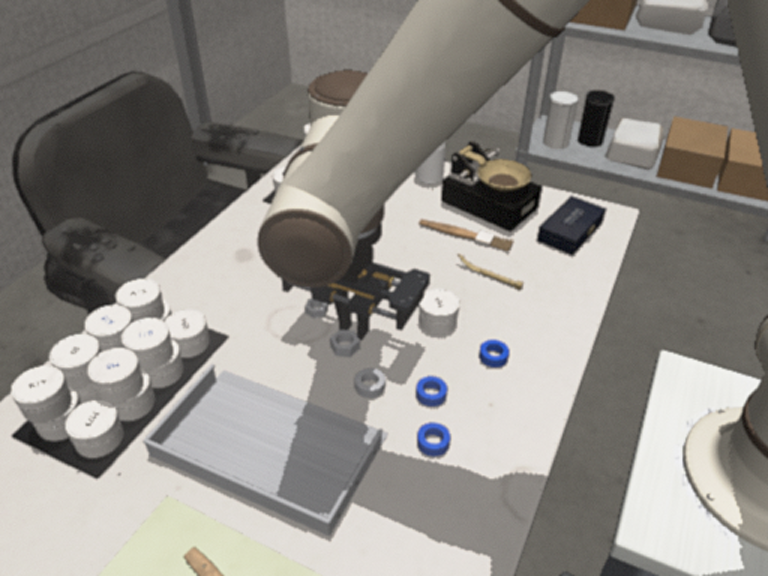

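The large nut is at (345,343), seated in front of the fingers. The small nut and collar haven't moved, so I'll keep pushing.

```bash
python3 -m jog '[[-0.8,0,0,0,0,0],[-0.8,0,0,0,0,0],[-0.8,0,0,0,0,0],[-0.8,0,0,0,0,0],[-0.8,0,0,0,0,0]]'; python3 -m jog '[[-0.8,0,0,0,0,0],[-0.8,0,0,0,0,0],[-0.8,0,0,0,0,0],[-0.8,0,0,0,0,0],[-0.8,0,0,0,0,0]]';python3 -m jog '[[-0.8,0,0,0,0,0],[-0.8,0,0,0,0,0],[-0.8,0,0,0,0,0],[-0.8,0,0,0,0,0],[-0.8,0,0,0,0,0]]'; python3 -c "
from h import *
c=capture('side');save(c,'s3.png')"
```

```text
time_s: 5.3
tcp_pos: [0.5416, 0.0437, 0.0065]
ee_rot: [[0.001, -1.0, -0.0], [-1.0, -0.001, -0.0], [0.0, 0.0, -1.0]]
wrist_force: [0.6, -0.7, -0.5]
gripper_width: 0.211
time_s: 5.72
tcp_pos: [0.5416, 0.0838, 0.0065]
ee_rot: [[0.001, -1.0, -0.0], [-1.0, -0.001, -0.0], [0.0, 0.0, -1.0]]
wrist_force: [-0.3, -1.0, -0.0]
gripper_width: 0.204
time_s: 6.13
tcp_pos: [0.5416, 0.1237, 0.0065]
ee_rot: [[0.001, -1.0, -0.0], [-1.0, -0.001, -0.0], [0.0, 0.0, -1.0]]
wrist_force: [0.4, -1.6, -0.0]
gripper_width: 0.21
```

View pics/s3.png

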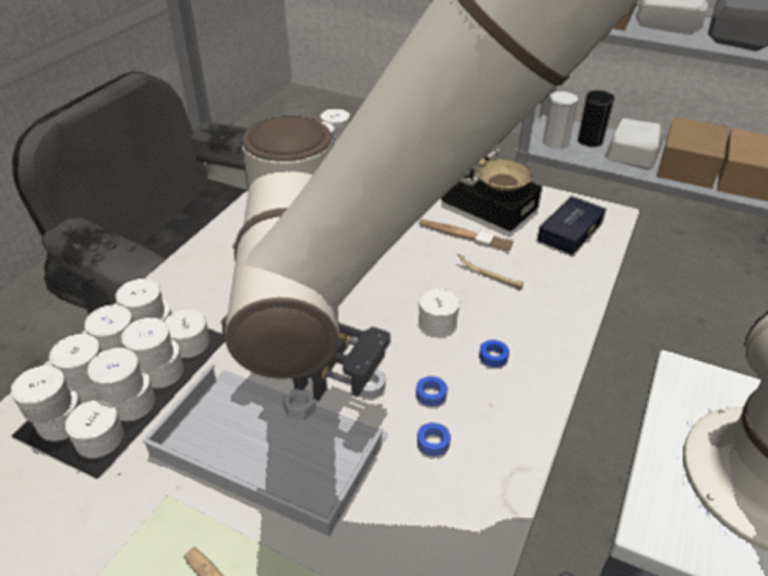

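The large nut at (300,402) is crossing the lip. I'll push it about 4.7 cm further, ease off, then back away and lift.

```bash
python3 -m jog '[[-0.8,0,0,0,0,0],[-0.8,0,0,0,0,0],[-0.7,0,0,0,0,0],[-0.7,0,0,0,0,0],[-0.6,0,0,0,0,0]]'; python3 -m jog '[[-0.5,0,0,0,0,0],[-0.4,0,0,0,0,0],[-0.2,0,0,0,0,0],[0,0,0,0,0,0],[0.4,0,0,0,0,0]]';python3 -m jog '[[1,0,0,0,0,0],[1,0,-1,0,0,0],[1,0,-2,0,0,0],[1,-0.5,-2,0,0,0],[2,-0.5,-1,0,0,0]]'; python3 -c "
from h import *
c=capture('side');save(c,'s4.png')"
```

```text
time_s: 6.6
tcp_pos: [0.5416, 0.1597, 0.0065]
ee_rot: [[0.001, -1.0, 0.0], [-1.0, -0.001, 0.0], [-0.0, -0.0, -1.0]]
wrist_force: [0.1, -0.7, 0.3]
gripper_width: 0.207
time_s: 7.02
tcp_pos: [0.5418, 0.1665, 0.0066]
ee_rot: [[0.002, -1.0, 0.001], [-1.0, -0.002, 0.001], [-0.001, -0.001, -1.0]]
wrist_force: [0.3, -0.3, -0.7]
gripper_width: 0.203
time_s: 7.43
tcp_pos: [0.5531, 0.1057, 0.0697]
ee_rot: [[0.002, -1.0, 0.004], [-1.0, -0.002, 0.001], [-0.001, -0.004, -1.0]]
wrist_force: [0.2, 0.6, -0.5]
gripper_width: 0.212
```

View pics/s4.png

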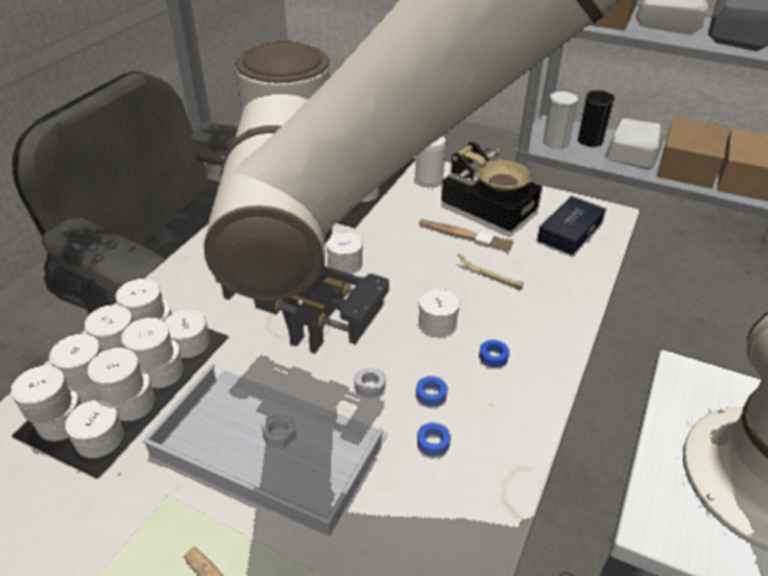

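The large nut lies on the pan floor at (279,430). Next is the small nut.

```bash
python3 -m jog '[[3.4,-1.2,0,0,0,0],[3.4,-1.2,0,0,0,0],[3.4,-1.2,0,0,0,0],[3.4,-1.2,0,0,0,0],[3.4,-1.2,0,0,0,0]]'; python3 -m jog '[[0,0,0,0,0,0],[0,0,0,0,0,0],[0,0,2,0,0,0],[0,0,1,0,0,0],[0,0,0,0,0,0]]'; python3 -c "
from h import *
c=capture('wrist');save(c,'w5.png')
c=capture('side');save(c,'s5.png')"
```

```text
time_s: 7.9
tcp_pos: [0.6116, -0.0668, 0.0673]
ee_rot: [[-0.0, -1.0, 0.0], [-1.0, 0.0, 0.0], [-0.0, -0.0, -1.0]]
wrist_force: [0.2, 0.2, 0.2]
gripper_width: 0.21
time_s: 8.32
tcp_pos: [0.609, -0.0637, 0.0341]
ee_rot: [[0.001, -1.0, -0.006], [-1.0, -0.001, -0.0], [0.0, 0.006, -1.0]]
wrist_force: [-1.2, -0.7, -0.9]
gripper_width: 0.206
```

View pics/w5.png

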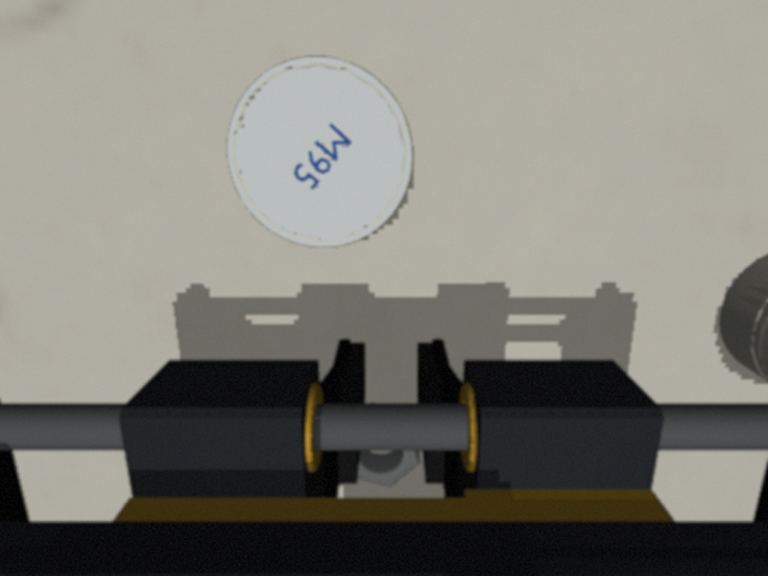

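View pics/s5.png

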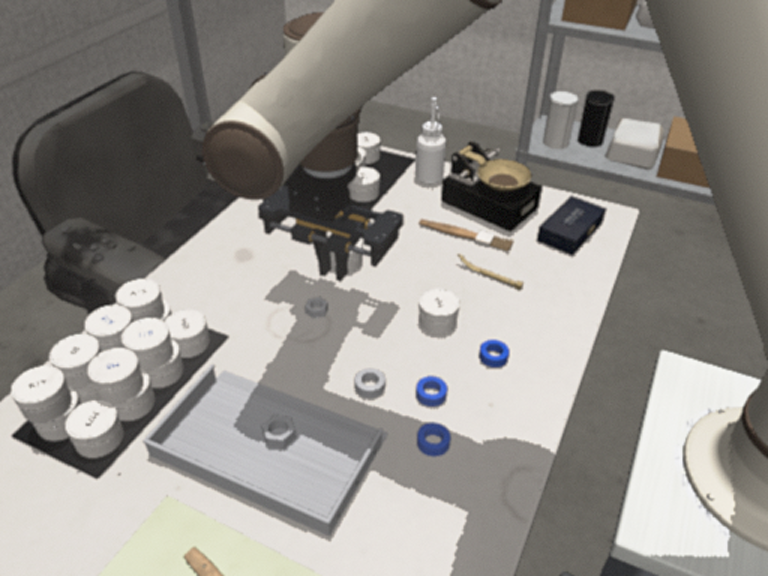

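The small nut sits centred between the fingers at (387,465) and the tin has clearance. I'll go down and push.

```bash
python3 -m jog '[[0,0,1.2,0,0,0],[0,0,0.8,0,0,0],[0,0,0.6,0,0,0],[0,0,0.3,0,0,0],[0,0,0,0,0,0]]' 1.4; python3 -m jog '[[-0.4,0,0.1,0,0,0],[-0.5,0,0,0,0,0],[-0.5,0,0,0,0,0],[-0.6,0,0,0,0,0],[-0.6,0,0,0,0,0]]'; python3 -m jog '[[-0.6,0,0,0,0,0],[-0.7,0,0,0,0,0],[-0.8,0,0,0,0,0],[-0.8,0,0,0,0,0],[-0.8,0,0,0,0,0]]';python3 -m jog '[[-0.8,0,0,0,0,0],[-0.8,0,0,0,0,0],[-0.8,0,0,0,0,0],[-0.8,0,0,0,0,0],[-0.8,0,0,0,0,0]]'; python3 -c "
from h import *
c=capture('wrist');save(c,'w6.png')
c=capture('side');save(c,'s6.png')"
```

```text
time_s: 8.83
tcp_pos: [0.611, -0.064, 0.0064]
ee_rot: [[0.001, -1.0, -0.002], [-1.0, -0.001, -0.0], [0.0, 0.002, -1.0]]
wrist_force: [-0.7, -0.8, 0.9]
gripper_width: 0.166
time_s: 9.25
tcp_pos: [0.612, -0.0373, 0.0069]
ee_rot: [[0.001, -1.0, 0.001], [-1.0, -0.001, 0.0], [-0.0, -0.001, -1.0]]
wrist_force: [0.8, 1.0, 0.1]
gripper_width: 0.162
time_s: 9.67
tcp_pos: [0.6117, -0.0002, 0.0066]
ee_rot: [[0.001, -1.0, 0.0], [-1.0, -0.001, -0.0], [0.0, -0.0, -1.0]]
wrist_force: [-0.1, -1.2, 1.4]
gripper_width: 0.16
time_s: 10.08
tcp_pos: [0.6117, 0.0398, 0.0066]
ee_rot: [[0.001, -1.0, 0.0], [-1.0, -0.001, -0.0], [0.0, -0.0, -1.0]]
wrist_force: [0.2, -0.7, 0.3]
gripper_width: 0.165
```

View pics/s6.png

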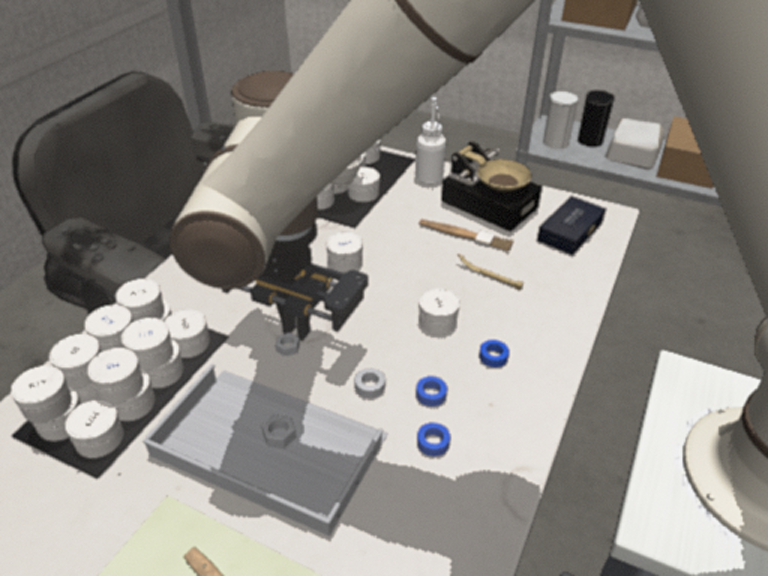

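View pics/w6.png

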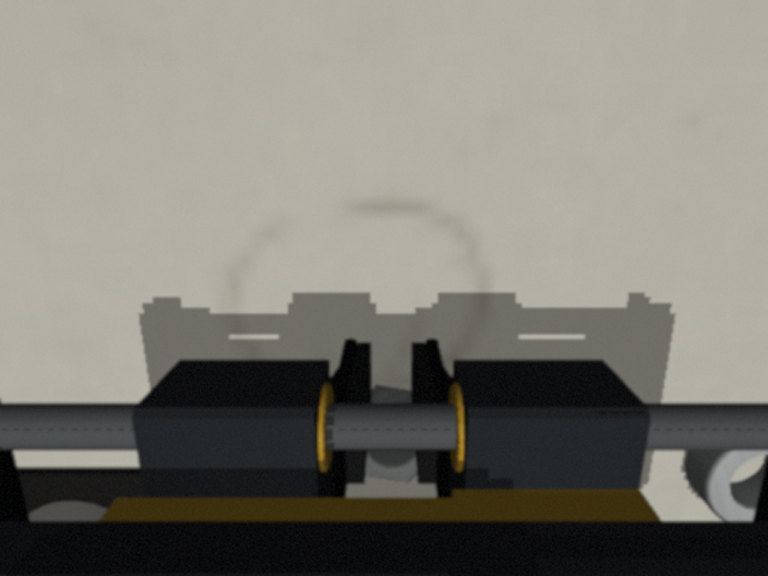

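The small nut at (288,343) is seated in front of the fingers. I'll continue into the pan.

```bash
python3 -m jog '[[-0.8,0,0,0,0,0],[-0.8,0,0,0,0,0],[-0.8,0,0,0,0,0],[-0.8,0,0,0,0,0],[-0.8,0,0,0,0,0]]'; python3 -m jog '[[-0.8,0,0,0,0,0],[-0.8,0,0,0,0,0],[-0.8,0,0,0,0,0],[-0.8,0,0,0,0,0],[-0.8,0,0,0,0,0]]';python3 -m jog '[[-0.8,0,0,0,0,0],[-0.8,0,0,0,0,0],[-0.8,0,0,0,0,0],[-0.7,0,0,0,0,0],[-0.6,0,0,0,0,0]]';python3 -m jog '[[-0.5,0,0,0,0,0],[-0.4,0,0,0,0,0],[-0.2,0,0,0,0,0],[0,0,0,0,0,0],[0.4,0,0,0,0,0]]';python3 -m jog '[[1,0,0,0,0,0],[1,0,-1,0,0,0],[1,0,-2,0,0,0],[1,1,-2,0,0,0],[2,1,-1,0,0,0]]'; python3 -c "
from h import *
c=capture('side');save(c,'s7.png')"
```

```text
time_s: 10.6
tcp_pos: [0.6116, 0.0798, 0.0065]
ee_rot: [[0.001, -1.0, -0.0], [-1.0, -0.001, 0.0], [-0.0, 0.0, -1.0]]
wrist_force: [0.3, -0.0, 0.7]
gripper_width: 0.156
time_s: 11.02
tcp_pos: [0.6115, 0.1198, 0.0065]
ee_rot: [[0.001, -1.0, -0.0], [-1.0, -0.001, -0.0], [0.0, 0.0, -1.0]]
wrist_force: [0.0, -0.4, 0.5]
gripper_width: 0.159
time_s: 11.43
tcp_pos: [0.6116, 0.1569, 0.0066]
ee_rot: [[0.001, -1.0, 0.0], [-1.0, -0.001, 0.0], [-0.0, -0.0, -1.0]]
wrist_force: [0.3, -0.2, -0.0]
gripper_width: 0.162
time_s: 11.85
tcp_pos: [0.6117, 0.1635, 0.0065]
ee_rot: [[0.002, -1.0, 0.0], [-1.0, -0.002, 0.0], [-0.0, -0.0, -1.0]]
wrist_force: [-0.5, -0.2, 0.3]
gripper_width: 0.162
time_s: 12.27
tcp_pos: [0.5933, 0.1026, 0.0696]
ee_rot: [[0.002, -1.0, 0.005], [-1.0, -0.002, 0.001], [-0.001, -0.005, -1.0]]
wrist_force: [1.0, 0.5, -0.5]
gripper_width: 0.162
```

View pics/s7.png

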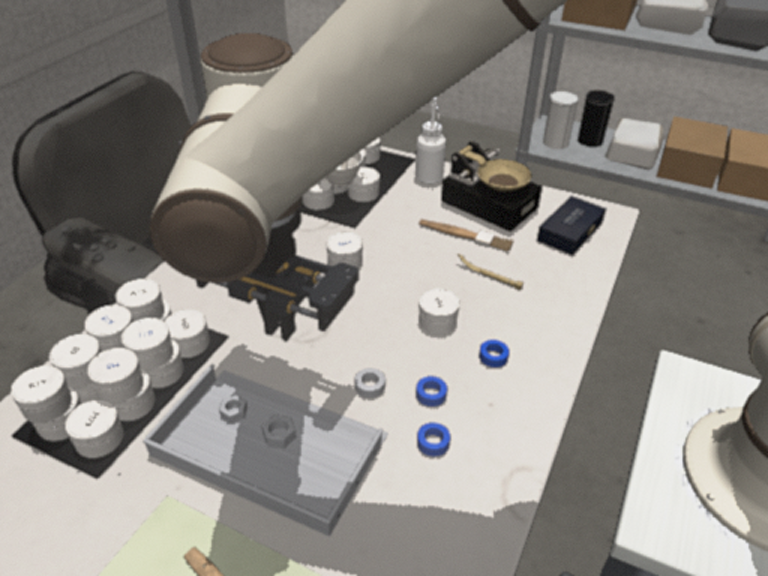

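Both nuts are on the floor, at (232,407) and (279,430). Next is the collar.

```bash
python3 -m jog '[[1.4,2.2,0,0,0,0],[1.4,2.3,0,0,0,0],[1.4,2.3,0,0,0,0],[1.4,2.3,0,0,0,0],[1.4,2.2,0,0,0,0]]' 1.8; python3 -m jog '[[0,0,0,0,0,0],[0,0,2,0,0,0],[0,0,1,0,0,0],[0,0,0,0,0,0],[0,0,0,0,0,0]]'; python3 -c "
from h import *
c=capture('wrist');save(c,'w8.png')
c=capture('side');save(c,'s8.png')"
```

```text
time_s: 12.73
tcp_pos: [0.4772, 0.0311, 0.0671]
ee_rot: [[-0.0, -1.0, 0.0], [-1.0, 0.0, 0.0], [-0.0, -0.0, -1.0]]
wrist_force: [-0.4, -0.2, -0.4]
gripper_width: 0.207
time_s: 13.15
tcp_pos: [0.4787, 0.0322, 0.0367]
ee_rot: [[0.0, -1.0, -0.0], [-1.0, -0.0, -0.0], [0.0, 0.0, -1.0]]
wrist_force: [1.3, 0.7, 0.1]
gripper_width: 0.209
```

View pics/w8.png

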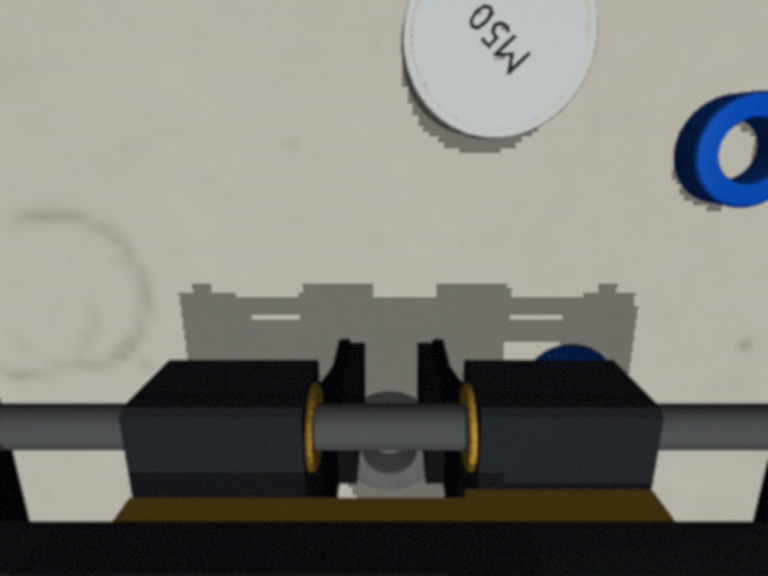

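View pics/s8.png

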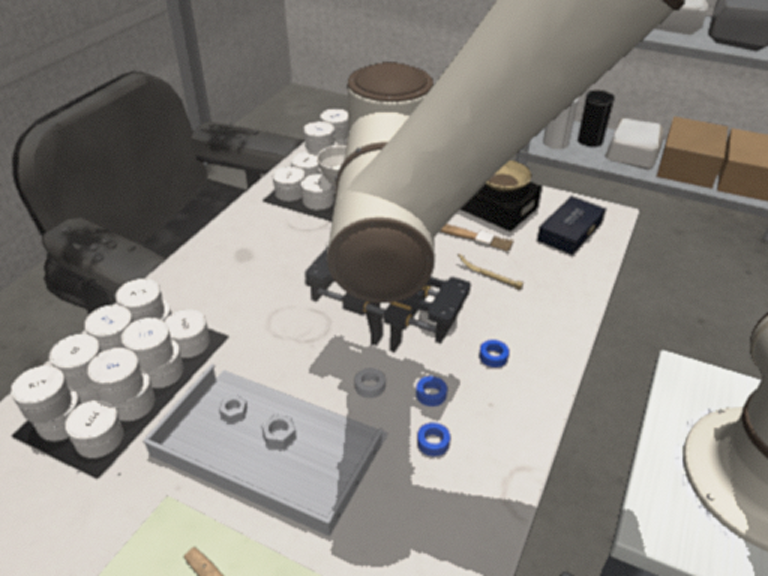

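The collar at (390,440) in the wrist view is centred between the fingers, and the blue rings have clearance. Down and push.

```bash
python3 -m jog '[[0,0,1.2,0,0,0],[0,0,0.8,0,0,0],[0,0,0.6,0,0,0],[0,0,0.4,0,0,0],[0,0,0,0,0,0]]'; python3 -m jog '[[-0.4,0,0,0,0,0],[-0.5,0,0,0,0,0],[-0.5,0,0,0,0,0],[-0.6,0,0,0,0,0],[-0.6,0,0,0,0,0]]'; python3 -m jog '[[-0.6,0,0,0,0,0],[-0.7,0,0,0,0,0],[-0.8,0,0,0,0,0],[-0.8,0,0,0,0,0],[-0.8,0,0,0,0,0]]'; python3 -c "
from h import *
c=capture('side');save(c,'s9.png')"
```

```text
time_s: 13.67
tcp_pos: [0.4782, 0.0327, 0.0058]
ee_rot: [[0.001, -1.0, -0.002], [-1.0, -0.001, -0.001], [0.001, 0.002, -1.0]]
wrist_force: [0.6, 0.1, 1.1]
gripper_width: 0.208
time_s: 14.08
tcp_pos: [0.4788, 0.0596, 0.0068]
ee_rot: [[0.001, -1.0, 0.0], [-1.0, -0.001, 0.0], [-0.0, -0.0, -1.0]]
wrist_force: [-0.5, -0.4, 0.5]
gripper_width: 0.205
time_s: 14.5
tcp_pos: [0.4786, 0.0967, 0.0066]
ee_rot: [[0.001, -1.0, -0.0], [-1.0, -0.001, -0.0], [0.0, 0.0, -1.0]]
wrist_force: [0.2, -1.1, 1.0]
gripper_width: 0.206
```

View pics/s9.png

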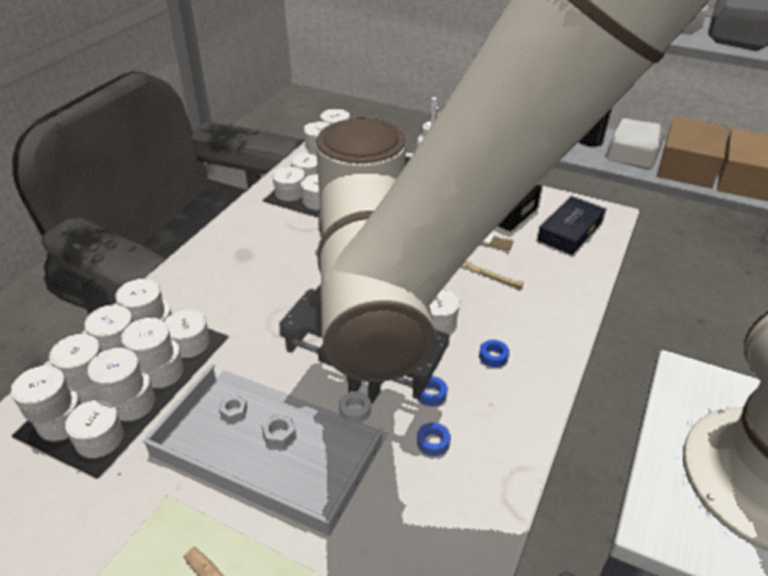

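The collar at (354,405) is at the lip and centred on the fingers, so I'll continue.

```bash
python3 -m jog '[[-0.8,0,0,0,0,0],[-0.8,0,0,0,0,0],[-0.8,0,0,0,0,0],[-0.8,0,0,0,0,0],[-0.8,0,0,0,0,0]]';python3 -m jog '[[-0.7,0,0,0,0,0],[-0.6,0,0,0,0,0],[-0.5,0,0,0,0,0],[-0.5,0,0,0,0,0],[-0.4,0,0,0,0,0]]';python3 -m jog '[[-0.3,0,0,0,0,0],[-0.2,0,0,0,0,0],[0,0,0,0,0,0],[0.3,0,0,0,0,0],[1,0,0,0,0,0]]';python3 -m jog '[[1,0,0,0,0,0],[1,0,-1,0,0,0],[1,0,-3,0,0,0],[2,0,-3,0,0,0],[2,0,-3,0,0,0]]'; python3 -m jog '[[3,0,-2,0,0,0],[3,0,-1,0,0,0],[3.5,0,0,0,0,0],[3.5,0,0,0,0,0],[3.5,0,0,0,0,0]]';python3 -m jog '[[3,0,0,0,0,0],[3,0,0,0,0,0],[3,0,0,0,0,0],[2,0,0,0,0,0],[0,0,0,0,0,0]]'; python3 -c "
from h import *
for n in('side','top'):
    c=capture(n);save(c,n+'10.png');np.save(n+'1.npy',c,allow_pickle=True)"
```

```text
time_s: 14.97
tcp_pos: [0.4786, 0.1367, 0.0065]
ee_rot: [[0.001, -1.0, -0.0], [-1.0, -0.001, -0.0], [0.0, 0.0, -1.0]]
wrist_force: [0.9, 0.2, -0.3]
gripper_width: 0.205
time_s: 15.38
tcp_pos: [0.4786, 0.1634, 0.0065]
ee_rot: [[0.001, -1.0, -0.0], [-1.0, -0.001, -0.0], [0.0, 0.0, -1.0]]
wrist_force: [-0.3, -0.9, -0.2]
gripper_width: 0.21
time_s: 15.8
tcp_pos: [0.479, 0.1554, 0.0067]
ee_rot: [[0.002, -1.0, 0.001], [-1.0, -0.002, 0.001], [-0.001, -0.001, -1.0]]
wrist_force: [0.8, 0.5, 0.0]
gripper_width: 0.206
time_s: 16.22
tcp_pos: [0.4781, 0.0831, 0.1082]
ee_rot: [[0.001, -1.0, -0.001], [-1.0, -0.001, -0.0], [0.0, 0.001, -1.0]]
wrist_force: [1.1, 0.8, -0.1]
gripper_width: 0.207
time_s: 16.63
tcp_pos: [0.4779, -0.0826, 0.1379]
ee_rot: [[0.0, -1.0, 0.002], [-1.0, -0.0, 0.0], [-0.0, -0.002, -1.0]]
wrist_force: [1.1, 0.6, -0.3]
gripper_width: 0.207
time_s: 17.05
tcp_pos: [0.4778, -0.1939, 0.1371]
ee_rot: [[-0.005, -1.0, 0.0], [-1.0, 0.005, -0.0], [0.0, -0.0, -1.0]]
wrist_force: [-0.4, 0.5, -0.1]
gripper_width: 0.208
```

View pics/side10.png

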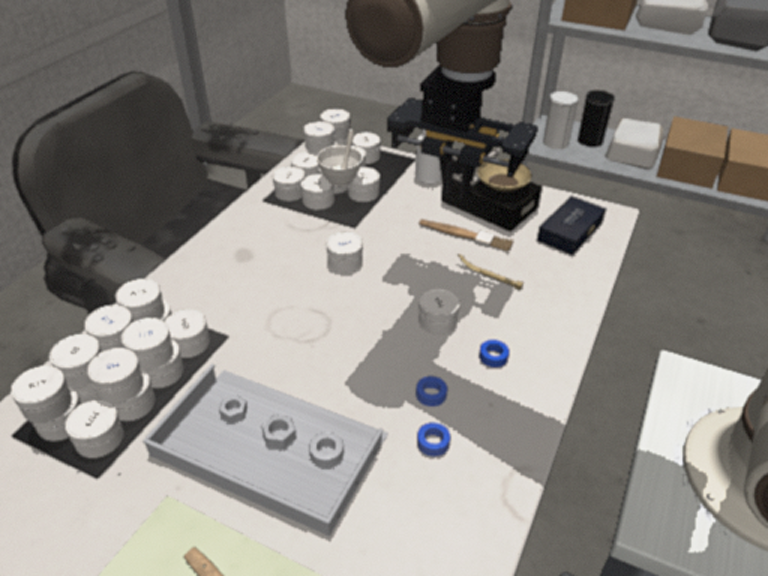

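View pics/top10.png

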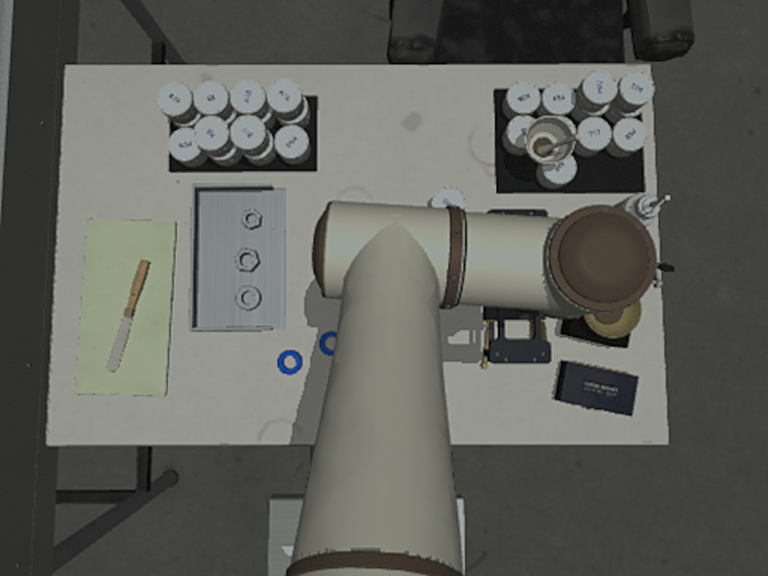

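```bash
python3 - <<'E'
from h import *
T=np.load("top1.npy",allow_pickle=True).item();S=np.load("side1.npy",allow_pickle=True).item();S0=np.load("side0.npy",allow_pickle=True).item()
for n,t,s,h in(("small",(252,218),(233,407),.015),("large",(247,260),(279,431),.018),("collar",(248,297),(327,449),.016)):
    print(n,px2w(T,t[0]/1.5,t[1]/1.5,h/2+.002)[:2].round(3),px2w(S,s[0]/1.5,s[1]/1.5,h/2+.002)[:2].round(3))
g=lambda c:cv2.cvtColor(c["frame"],cv2.COLOR_RGB2GRAY)
for n,(x0,y0,x1,y1) in dict(tin_far=(325,230,366,274),tin_near=(415,288,463,336),brush=(418,217,514,251),groover=(455,252,525,290)).items():
    b=[int(v/1.5) for v in(x0,y0,x1,y1)];t=g(S0)[b[1]:b[3],b[0]:b[2]]
    r=cv2.matchTemplate(g(S)[b[1]-5:b[3]+5,b[0]-5:b[2]+5],t,cv2.TM_CCOEFF_NORMED);_,m,_,l=cv2.minMaxLoc(r);print(n,"shift px",l[0]-5,l[1]-5,round(m,3))
print(sense()["wrist_force"])
E
```

```text
small [0.612 0.193] [0.613 0.191]
large [0.54 0.2 ] [0.541 0.199]
collar [0.478 0.198] [0.477 0.196]
tin_far shift px 0 0 0.998
tin_near shift px 0 0 0.546
brush shift px 0 0 0.999
groover shift px 0 0 0.596
[ 0.53233609 -0.17086367 -0.04792871]
```

```bash
python3 -c "
from station import finish_job
print(finish_job())"
```

```text
the job is handed in; nothing more can be done
None
```

I swept the large nut, the small nut and the collar into the pan, in that order, with slow straight pushes of about 0.1 m/s. I never gripped or lifted any of them. After the last push I backed the arm away so it touched nothing, and handed the job in at about 17 s of the 54 s allowed.

**Final positions:** in the last pictures all three lie flat on the pan floor. The top and side views agree to about 2 mm, at (x, y):

| Piece | Position (m) |
|---|---|
| Small nut | (0.612, 0.192) |
| Large nut | (0.540, 0.200) |
| Collar | (0.478, 0.197) |

The floor begins at about y = 0.158, so every piece is at least 17 mm inside that edge and clear of the walls.

**Other things:** both tins, the brush and the brass tool showed no shift in the side view. The match scores for the near tin (0.55) and the brass tool (0.60) were weak because the arm's shadow fell on them, so those two are less certain. By eye they hadn't moved, and neither had the blue rings. Wrist force at the end was about 0.5 N or less, which is noise level, and none of my checks failed or disagreed.

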